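Set the stud and hold the try square in its corner

TASK

Take the square metal stud out of the wooden stand and stand it upright, fully home, in the square socket of the blue base plate, and let go of it. Then pick up the try square and, on the longer, empty part of the plate beside the stud, push it blade first into the corner between plate and stud, in line with the plate, until the underside of its stock sits flat on the plate and the outer edge of its blade bears flat against the stud. Finish while still gripping the square and pressing it against both, and leave the torch, the small yellow carton and the bolt where they are.

Things in the scene. Friction and masses are not known exactly. Their poses are not given: they have to be found in the camera images.
- base_plate: blue rectangular steel base plate, 215 (x) x 84 (y) x 38 (z) mm, fixed to the bench, at another place and yaw each time. Origin: centre of its underside; x along its length, away from the socket end (the longer, empty part of the plate lies at +x of the socket); z up
- socket (a point): centre of the mouth of the square socket in the plate's top face (axes as the plate's). The hole is 24.5 mm wide both ways, sides parallel to the plate's, with a 2 mm chamfer, 34 mm deep; it lies 67.5 mm from the plate's centre towards -x, so its floor is 4 mm above the bench. The stud has 1.25 mm play a side in it and may lean by 4 degrees
- stand: light wooden storage block, 80 x 80 x 32 mm, fixed to the bench; the stud stands in a 25 mm wide, 26 mm deep square hole in its middle. Origin: centre of its underside
- stud_center (a point): centre (half-way up) of the stud: a bright aluminium bar of square section, 22 x 22 x 130 mm, 0.14 to 0.28 kg, chamfered at the foot, loose, standing upright in the stand (its foot 6 mm above the bench) with 104 mm of it above the wood. x and y are across its flats, z points up along it
- square_heel (a point): outer corner of the try square (0.21 to 0.39 kg, loose), at its underside, mid-thickness. It stands upright on its dark wooden stock: 130 mm long (+x from the heel), 22 thick (y), 30 high (z). The steel blade rises at the heel end to 110 mm above the underside, 26 mm wide (x), 8 thick (y, mid-stock). Blade edge and stock end form one upright face at x = 0; underside z = 0; z up
- square_grip (a point): where the stock is best gripped, across its 22 mm thickness: on the stock's middle line, 95 mm from the heel along +x, half-way up the stock (15 mm above its underside). Axes as those of the heel. Pressed down hard, the stock drags on the plate (friction about 1): part of a sideways push is then lost before it reaches the stud
- flashlight: black torch lying on its side, 36x137x36 mm, loose bystander; origin: centre of its underside
- box_fuses: small yellow carton, 47x62x26 mm, loose bystander; origin: centre of its underside
- bolt: steel hex bolt lying on its side, 27x90x24 mm, loose bystander; origin: centre of its underside

How it is judged (in metres and radians):
On the way:
1. the stud stands fully home in the plate's socket and is let go, while the square is not yet on the plate (z of stud_center in the frame of base_plate below 0.0725 m and horizontal distance between stud_center and socket below 0.008 m and angle between stud_center's own z axis and vertical below 0.09 rad and contact force between the fingers and stud below 0.1 N and horizontal distance between square_heel and socket above 0.15 m), for 0.2 s.
At the end, for the whole second after the job is handed in: Stud within 3.5 mm of the socket floor, untouched; square on the plate on its longer empty part, heel to the stud, upright within 2 deg, in line with the plate within 5.7 deg and 12 mm, parallel to the stud within 4.6 deg, gripped (over 3 N), still, pressing on plate and stud with over 1 N each (z of stud_center in the frame of base_plate below 0.0725 m and horizontal distance between stud_center and socket below 0.008 m and angle between stud_center's own z axis and vertical below 0.09 rad and contact force between try_square and base_plate above 1 N and contact force between try_square and stud above 1 N and contact force between the fingers and try_square above 3 N and contact force between the fingers and stud below 0.1 N and angle between square_heel's own z axis and vertical below 0.035 rad and angle between the x axis of square_heel and the z axis of stud_center, either way round above 1.49 rad and angle between the x axis of square_heel and the x axis of base_plate, either way round below 0.1 rad and z of square_heel in the frame of base_plate between 0.035 and 0.041 m and x of square_heel in the frame of base_plate between -0.06 and -0.049 m and y of square_heel in the frame of base_plate between -0.012 and 0.012 m and linear speed of try_square below 0.02 m/s); the arm keeps its last pose, push and grip.
It fails at once if a bystander (flashlight) is pushed more than 3 cm away (distance of flashlight from where it was at the start of the episode above 0.03 m).
It fails at once if a bystander (yellow carton) is pushed more than 3 cm away (distance of box_fuses from where it was at the start of the episode above 0.03 m).
It fails at once if a bystander (bolt) is pushed more than 3 cm away (distance of bolt from where it was at the start of the episode above 0.03 m).
It also fails if it takes over 64 s, if anything falls off the work surface, if the arm or the gripper's body presses on something with over 40 N, if the wrist force passes 120 N, or if a joint passes its speed limit or range.

ROBOT

A 7-joint arm with a two-finger parallel gripper is mounted at the origin on a cart in front of the work surface, level with it; the furniture and walls round the work are solid. World frame = base frame: x ahead of the robot, y to its left, z up, the work surface at z = 0. Lengths are in mm, angles in rad, forces in N, time in s.
With the tool pointing down it reaches from about 375 to 925 mm from the base axis. Payload 3.1 kg.
Tool frame: the origin (TCP) lies on the centre line of the jaws, within the pads' length; the fingertips stand 25 mm ahead of it and the grasp point (between the pads) lies 6 mm ahead of it; z points along the fingers, y is the line along which they close (so a half turn about z gives the same grasp; the last joint's range is limited). The gripper opens to 85 mm and grips with 20 to 120 N. Pads are 22 mm wide; open, the fingers measure 114 mm over their backs; the gripper's body (76 mm by 85 mm) begins 54 mm behind the grasp point. The pads swing forward as they close: fully open they stand 13 mm farther back than shut.
Start: joints at [-1.398, 0.383, 0.044, 1.598, -0.018, 1.161, -0.05], TCP at [173.854, 626.321, 256.269] pointing down, gripper open.
Joint ranges: [-2.61, 2.61], [-0.41, 2.15], [-1.48, 1.57], [0, 2.5], [-1.57, 4.71], [0.05, 1.97], [-2.85, 2.85]. Speed limits (rad/s): [2.79, 2.79, 3.14, 3.14, 3.14, 3.14, 3.14].

INTERFACE

Orientations are given as a 3x3 rotation matrix whose columns are the frame's x, y, z axes.
In Python, from plant import state, camera, hand_in, spot_in, regions_of, pinpoint gives the robot as it stands. The module is installed in compiled form; this text tells all that it offers.
- The arm moves only by the tool play_rows, never from a script. Its argument "rows" is a list of rows, each a list of 3 entries, a list of its own where there are three numbers: the shift along the tool's x, y, z in mm, then the turn, a rotation vector about the tool's x, y, z in degrees, then the finger opening in mm, from 0 to 85.4. In form: [[[x, y, z], [rx, ry, rz], grip], ...]. A call has 1 to 8 rows; each row is the pose to reach, as a shift and turn from the pose commanded when the call began, along the tool's axes at that moment; what a row does not reach only later rows make up. A row lasts 1/10 s, in which the tool goes at most 50 mm and 8.59 degrees, less where a joint would pass 70% of its speed; a pose out of reach is approached as far as the arm can. A call with a gripper value outside its range is refused whole. The fingers move at their own pace and stop on an object; "newtons" is the grip in N (left out, the last holds). Time passes only in rows, so rows that repeat a pose let the fingers close. It gives the time, the measured TCP pose, the force, the opening and the grip force at its end, in the units of the state.
- state(): the state, without advancing time (a new reading comes with each control period).
- camera(name): name is "scene" or "side" or "wrist"; returns a dict with "img" (384x512x3 uint8, red, green, blue), "depth" (384x512 float32, mm along the optical axis (not along the pixel's ray), 0 where there is no reading), "fovy" (degrees; the focal length in pixels is half the picture's height over the tangent of half this angle, whatever the lens; pixels are square), "cx", "cy" (the principal point, pixels), "k1" (the pictures are not rectified: a ray, as slopes to the right and down, at radius r is drawn at 1 + k1 r^2 times it, then the intrinsics apply), "position" and "rotation" of the camera in the world; the wrist camera has in their place "mount" (4x4, takes a point from camera to tool coordinates, whose origin is the TCP and whose axes are the flange's). Camera axes: x right, y down, z forward; pixel columns grow to the right and rows downward; lengths in mm; the calibration is good to about 2 mm. A picture is of the moment at which its call begins: read the wrist's pose just before it.
- hand_in(): hands the job in; it is judged then, once.
Trained networks look in the newest picture that a camera, given by its name, has taken for a name from the list of things; names that differ only in an ending like _2 or _b are one class to them, and where a whole thing is asked for, a point or a joint stands for the part that bears it (a point fixed in the world has none). Each returns a list of dicts, best first, with "score" (0 to 1); they miss things now and then, are a little off and sometimes report something else, mostly with a low value. They report only what shows in the picture. A call takes as long as a camera call.
- spot_in(camera, name): "xy" ([column, row] in pixels, amid what is visible of it).
- regions_of(camera, name): "mask" (384x512 bool, what is visible of it) and "xy" ([column, row] in pixels, amid what is visible of it).
- pinpoint(camera, name): "xy" ([column, row] in pixels: a listed point, or the origin of a listed thing).
The state is a dict: "time": time; "qpos": joint angles; "qd": joint speeds; "tau": joint torques, N m; "eef_pos": TCP position; "orientation": TCP orientation; "ft_force": force on the tool from outside, world axes, zero at the start; "moment": the same for the moment, N m; "grip_width": opening from 0.0 (shut) to 1.0 (fully open); "finger_force": force on a finger pad.
Only numpy, scipy, OpenCV 4.12 (cv2) and the standard library are available. Lean on these libraries where they do the work, as an engineer would, in place of code of your own. Each camera call takes 0.05 s, during which the arm holds its last target. There are 200 camera calls.

## Working session

There is one attempt and no reset: what is moved stays moved. The work goes in short steps, Python scripts to look and compute and a tool call to move; the robot and the scene stay as the last step left them, time stands still between calls to the robot, and variables do not carry over. Pictures are saved under pics/ and viewed, at most 10 in all, crops included, and the job is handed in when it is done.

Besides the shell and the picture viewer there is one more tool, called after "Call:" as name([rows], argument=value, ...), one row to a line, values as JSON. play_rows: Moves the arm, as the interface text tells. Its arguments: {"type":"object","properties":{"rows":{"type":"array","items":{"type":"array"}},"newtons":{"type":"number"}},"required":["rows"]}

```bash
mkdir -p pics
cat > h.py <<'E'
import numpy as np, cv2
from plant import *
def cam(n):
    s=state(); c=camera(n)
    if 'mount' in c:
        T=np.eye(4);T[:3,:3]=np.array(s['orientation']);T[:3,3]=s['eef_pos'];
        M=T@np.array(c['mount']); c['R'],c['p']=M[:3,:3],M[:3,3]
    else: c['R'],c['p']=np.array(c['rotation']),np.array(c['position'])
    f=192/np.tan(np.radians(c['fovy'])/2); c['f']=f
    c['K']=np.array([[f,0,c['cx']],[0,f,c['cy']],[0,0,1]]); c['D']=np.array([c['k1'],0,0,0.])
    return c
def slopes(c,xy): return cv2.undistortPoints(np.array(xy,float).reshape(-1,1,2),c['K'],c['D']).reshape(-1,2)
def onz(c,xy,z):
    s=slopes(c,xy); d=np.c_[s,np.ones(len(s))]@c['R'].T
    return c['p']+d*((z-c['p'][2])/d[:,2])[:,None]
def cloud(c,mask=None):
    m=c['depth']>0
    if mask is not None: m&=mask
    v,u=np.nonzero(m); s=slopes(c,np.c_[u,v]); d=c['depth'][v,u][:,None]
    return (np.c_[s,np.ones(len(s))]*d)@c['R'].T+c['p']
def proj(c,P):
    q=(np.atleast_2d(P)-c['p'])@c['R']
    return cv2.projectPoints(q,np.zeros(3),np.zeros(3),c['K'],c['D'])[0].reshape(-1,2)
def save(c,n): cv2.imwrite('pics/'+n+'.png',cv2.cvtColor(c['img'],cv2.COLOR_RGB2BGR))
E
python3 - <<'E'
from h import *
np.set_printoptions(precision=1,suppress=True)
s=state();print(s)
Z=dict(base_plate=0,socket=38,stand=0,stud_center=71,square_heel=0,square_grip=15,flashlight=0,box_fuses=0,bolt=0)
ims=[]
for n in ['scene','side']:
    c=cam(n);ims.append(c['img']);print(n,c['p'],c['R'].tolist(),c['fovy'])
    for k,z in Z.items():
        for r in pinpoint(n,k)[:2]: print(k,round(r['score'],2),np.array(r['xy']),onz(c,[r['xy']],z)[0])
    for k in ['base_plate','stand','stud_center','square_heel','flashlight','box_fuses','bolt']:
        rr=regions_of(n,k)
        if rr:
            P=cloud(c,rr[0]['mask']); 
            print('R',k,round(rr[0]['score'],2),len(P),np.percentile(P,[2,50,98],axis=0).ravel())
save({'img':np.vstack(ims)},'a')
E
python3 -c "
import cv2;i=cv2.imread('pics/a.png');cv2.imwrite('pics/a1.png',cv2.resize(i,(448,600)) if 0 else cv2.hconcat([cv2.resize(i[:384],(400,300)),cv2.resize(i[384:],(400,300))]))"
```

```text
{'time': 0.0, 'qpos': array([-1.4,  0.4,  0. ,  1.6, -0. ,  1.2, -0. ]), 'qd': array([ 0., -0.,  0., -0., -0.,  0., -0.]), 'tau': array([  0. , -43.3,   1. , -25. ,   0. ,   0. ,   0. ]), 'eef_pos': array([173.7, 625.5, 254.9]), 'orientation': array([[-1. ,  0.3, -0. ],
       [ 0.3,  1. , -0. ],
       [-0. , -0. , -1. ]]), 'ft_force': array([-0.1, -1. , -0.5]), 'moment': array([0. , 0. , 0.1]), 'finger_force': 0.0, 'grip_width': 1.002493882404734}
scene [-116.9 -416.9  576. ] [[0.4207429568532266, -0.48481435886237595, 0.7667661975460754], [-0.9071687088325703, -0.22904795719578666, 0.352961707582401], [0.0045053272301783616, -0.8440924539085162, -0.5361787307244186]] 54.8920897856082
base_plate 0.71 [192.  202.1] [582.6 125.7   0. ]
socket 0.82 [211.4 183.6] [639.3  93.8  38. ]
stand 0.68 [265.2 238. ] [ 526.4 -126.3    0. ]
stud_center 0.9 [263.2 215.9] [ 518.7 -124.1   71. ]
square_heel 0.64 [353.1 257.6] [ 547.7 -338.6    0. ]
square_grip 0.63 [358.1 279.2] [ 468.9 -365.9   15. ]
flashlight 0.74 [318.4 198.1] [ 754.1 -189.3    0. ]
box_fuses 0.63 [178.7 261. ] [368.3  16.6   0.
[... 1235 characters left out ...]
82.5 199.8] [ 747.8 -180.     0. ]
box_fuses 0.98 [344.3 248.1] [363.8  18.    0. ]
bolt 0.53 [199.5 241.1] [698.  -23.2   0. ]
R base_plate 0.88 4609 [483.6  73.3   5.5 585.  140.6  38.2 689.3 187.2  41. ]
R stand 0.86 912 [ 471.4 -160.8    4.1  527.  -104.4   31.8  567.6  -78.1   35.9]
R stud_center 0.57 453 [ 508.2 -133.2   33.3  522.4 -118.3   91.   534.1 -112.8  138.1]
R square_heel 0.88 637 [ 436.2 -377.1    6.9  521.1 -337.3   31.3  550.8 -323.2  108.5]
R flashlight 0.55 593 [ 684.2 -202.6    3.9  754.4 -177.1   25.1  813.3 -154.6   37.5]
R box_fuses 0.98 586 [343.8  -9.7   5.9 372.2  27.7  26.7 396.   50.8  29.6]
R bolt 0.58 256 [649.  -45.    3.2 684.3 -23.4  16.  725.    0.1  25. ]
```

View pics/a1.png

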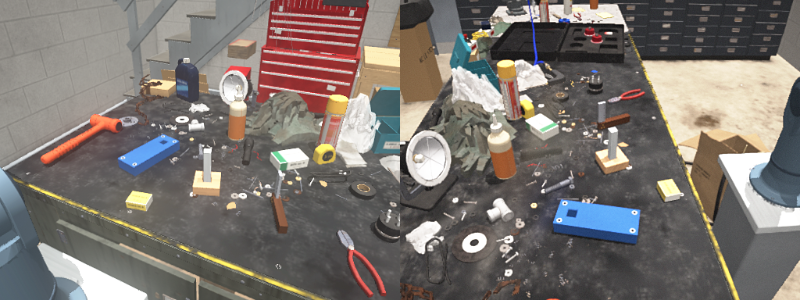

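```bash
cat >> h.py <<'E'
def go(pos,yaw=None,down=True):
    """tool-frame shift & turn to pos with tool y axis at world yaw (deg, mod 180)"""
    s=state();R=np.array(s['orientation']);p=np.array(s['eef_pos'])
    if yaw is None: yaw=np.degrees(np.arctan2(R[1,1],R[0,1]))
    cur=np.degrees(np.arctan2(R[1,1],R[0,1])); d=(yaw-cur+90)%180-90; a=np.radians(cur+d)
    y=np.array([np.cos(a),np.sin(a),0]);z=np.array([0,0,-1.]);G=np.c_[np.cross(y,z),y,z]
    rv=np.degrees(cv2.Rodrigues(R.T@G)[0].ravel())
    print('t %.2f at'%s['time'],np.round(p,1),'yaw %.2f'%cur,'tilt',np.round(R[:,2],4),'-> shift',np.round(R.T@(np.array(pos)-p),1),'turn',np.round(rv,2),'F',np.round(s['ft_force'],1),'w',round(s['grip_width']*85.4,1),'ff',round(float(s['finger_force']),1),'q',np.round(s['qpos'],2))
E
python3 - <<'E'
from h import *
np.set_printoptions(precision=2,suppress=True)
c=cam('wrist');print(np.array(c['mount']),c['fovy'],c['p'])
go([560,60,300]);go([520,-126,300])
E
```

```text
[[  -0.     -0.96   -0.29   76.15]
 [   1.     -0.      0.     -0.32]
 [  -0.     -0.29    0.96 -117.29]
 [   0.      0.      0.      1.  ]] 63.00077008401767 [100.37 646.38 373.53]
t 1.75 at [173.8 626.3 256.3] yaw 74.49 tilt [-0. -0. -1.] -> shift [-523.6 -442.4  -43.7] turn [-0. -0. -0.] F [ 0.2  0.7 -0.9] w 85.6 ff 0.0 q [-1.4   0.38  0.04  1.6  -0.02  1.16 -0.05]
t 1.75 at [173.8 626.3 256.3] yaw 74.49 tilt [-0. -0. -1.] -> shift [-534.8 -632.3  -43.7] turn [-0. -0. -0.] F [ 0.2  0.7 -0.9] w 85.6 ff 0.0 q [-1.4   0.38  0.04  1.6  -0.02  1.16 -0.05]
```

Call:
play_rows([
  [[-250, -255, -22], [0, 0, 0], 85],
  [[-250, -255, -22], [0, 0, 0], 85],
  [[-250, -255, -22], [0, 0, 0], 85],
  [[-250, -255, -22], [0, 0, 0], 85],
  [[-250, -255, -22], [0, 0, 0], 85],
  [[-250, -255, -22], [0, 0, 0], 85],
  [[-250, -255, -22], [0, 0, 0], 85],
  [[-250, -255, -22], [0, 0, 0], 85],
])

```text
time: 2.55
eef_pos: [350.6, 307.3, 278.9]
orientation: [[-0.96, 0.278, 0.002], [0.278, 0.96, -0.001], [-0.002, -0.001, -1.0]]
ft_force: [-0.5, 0.6, 0.6]
grip_width: 0.998
finger_force: 0.0
```

Call:
play_rows([
  [[-250, -255, -22], [0, 0, 0], 85],
  [[-250, -255, -22], [0, 0, 0], 85],
  [[-250, -255, -22], [0, 0, 0], 85],
  [[-250, -255, -22], [0, 0, 0], 85],
  [[-250, -255, -22], [0, 0, 0], 85],
  [[-250, -255, -22], [0, 0, 0], 85],
  [[-250, -255, -22], [0, 0, 0], 85],
  [[-250, -255, -22], [0, 0, 0], 85],
])

```text
time: 3.35
eef_pos: [521.7, -6.0, 301.6]
orientation: [[-0.961, 0.278, 0.004], [0.278, 0.961, -0.003], [-0.005, -0.002, -1.0]]
ft_force: [-1.0, -0.2, -0.4]
grip_width: 0.996
finger_force: 0.0
```

```bash
cat >> h.py <<'E'
def rect(P):
    (x,y),(w,h),a=cv2.minAreaRect(P[:,:2].astype(np.float32)); 
    if w<h: w,h,a=h,w,a+90
    return np.round([x,y,w,h,a%180],1)
def trim(P,k=5):  # drop outlier points w/out neighbours
    from scipy.spatial import cKDTree
    d=cKDTree(P).query(P,k+1)[0][:,-1]; return P[d<3*np.median(d)]
def look(n,things):
    c=cam(n)
    for k,z,lo,hi in things:
        for r in pinpoint(n,k)[:1]: print(k,round(r['score'],2),np.array(r['xy']),onz(c,[r['xy']],z)[0])
        if hi:
            rr=regions_of(n,k)
            if rr:
                P=cloud(c,rr[0]['mask']); Q=P[(P[:,2]>lo)&(P[:,2]<hi)]
                if len(Q)>20: Q=trim(Q);print('  rect',len(Q),'z',Q[:,2].mean().round(1),rect(Q))
    return c
E
python3 - <<'E'
from h import *
np.set_printoptions(precision=1,suppress=True)
go([520,0,300])
c=look('wrist',[('base_plate',0,30,46),('socket',38,0,0),('stand',0,25,40),('stud_center',71,125,145),('bolt',0,3,40),('box_fuses',0,20,40)]);save(c,'b')
E
```

```text
t 3.35 at [521.7  -6.  301.6] yaw 73.88 tilt [ 0. -0. -1.] -> shift [3.3 5.3 1.6] turn [-0.1  0.3  0. ] F [-1.  -0.2 -0.4] w 85.0 ff 0.0 q [-0.7  0.1  0.6  1.9 -0.1  1.2  1.3]
base_plate 0.95 [360.1 168. ] [580.5 124.7   0. ]
  rect 10802 z 37.5 [583.7 124.7 216.   85.2 166.4]
socket 0.91 [369.4 228.9] [653.8 111.7  38. ]
stand 0.89 [172.5 176.7] [ 520.8 -127.     0. ]
  rect 2976 z 31.3 [ 520.8 -126.3   81.    80.8  109.5]
stud_center 0.68 [157.6 192.4] [ 521.3 -126.4   71. ]
  rect 574 z 134.5 [ 520.9 -126.6   23.    22.3  110.3]
bolt 0.75 [277.9 261.5] [688.8 -20.9   0. ]
  rect 660 z 15.4 [689.5 -25.4  91.3  24.   23.9]
box_fuses 0.63 [237.4  24.2] [363.3  15.4   0. ]
  rect 2326 z 26.0 [368.7  17.   61.7  47.7 101.6]
```

View pics/b.png

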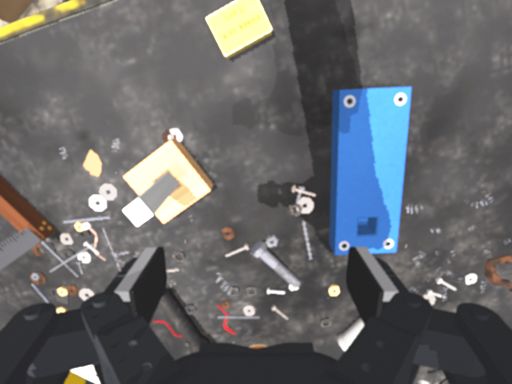

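Run:
```python
from h import *
go([521,-126.5,190],110)
```

```text
t 3.95 at [519.    2.  300.3] yaw 74.57 tilt [-1.e-04  3.e-04 -1.e+00] -> shift [ -36.1 -123.3  110.2] turn [ 2.000e-02 -1.000e-02 -3.543e+01] F [ 1.3 -0.6 -0.1] w 85.0 ff 0.0 q [-0.67  0.09  0.63  1.88 -0.06  1.18  1.28]
```

Call:
play_rows([
  [[-36, -123.3, 110], [0, 0, -8], 85],
  [[-36, -123.3, 110], [0, 0, -16], 85],
  [[-36, -123.3, 110], [0, 0, -24], 85],
  [[-36, -123.3, 110], [0, 0, -32], 85],
  [[-36, -123.3, 110], [0, 0, -35.4], 85],
  [[-36, -123.3, 110], [0, 0, -35.4], 85],
  [[-36, -123.3, 110], [0, 0, -35.4], 85],
])

```text
time: 4.65
eef_pos: [521.5, -126.7, 190.6]
orientation: [[-0.941, -0.339, 0.001], [-0.339, 0.941, 0.0], [-0.001, 0.0, -1.0]]
ft_force: [0.3, 0.1, 0.0]
grip_width: 0.997
finger_force: 0.0
```

Run:
```python
from h import *
np.set_printoptions(precision=1,suppress=True)
go([521,-126.5,111],110)
c=look('wrist',[('stud_center',71,125,145)])
go([521,-126.5,111],110)
```

```text
t 4.65 at [ 521.5 -126.7  190.6] yaw 109.81 tilt [ 0.  0. -1.] -> shift [ 0.5  0.3 79.6] turn [ 0.   0.1 -0.2] F [0.3 0.1 0. ] w 85.1 ff 0.0 q [-0.4  0.3  0.6  2.  -0.2  1.   2.2]
stud_center 0.85 [254.2 196.2] [ 522.5 -127.5   71. ]
  rect 1401 z 134.8 [ 521.  -126.9   22.8   21.3   20. ]
t 4.80 at [ 521.8 -126.1  191. ] yaw 109.95 tilt [ 0.  0. -1.] -> shift [ 1.1 -0.1 80. ] turn [-0.   0.1 -0.1] F [ 0.8  0.1 -0.5] w 85.0 ff 0.0 q [-0.4  0.3  0.6  2.  -0.2  1.   2.3]
```

Aligned; descend, then close.

Call:
play_rows([
  [[0.5, 0, 40], [0, 0, 0], 85],
  [[0.5, 0, 80], [0, 0, 0], 85],
  [[0.5, 0, 80], [0, 0, 0], 85],
  [[0.5, 0, 80], [0, 0, 0], 15],
  [[0.5, 0, 80], [0, 0, 0], 15],
  [[0.5, 0, 80], [0, 0, 0], 15],
  [[0.5, 0, 80], [0, 0, 0], 15],
  [[0.5, 0, 80], [0, 0, 0], 15],
], newtons=60)

```text
time: 5.6
eef_pos: [521.8, -127.4, 111.9]
orientation: [[-0.94, -0.34, 0.003], [-0.34, 0.94, 0.0], [-0.003, -0.001, -1.0]]
ft_force: [-1.7, 0.1, 5.5]
grip_width: 0.25
finger_force: 59.3
```

Run:
```python
from h import *
go([521,-126.5,200],110)
```

```text
t 5.60 at [ 521.8 -127.4  111.9] yaw 109.88 tilt [ 3.1e-03  5.0e-04 -1.0e+00] -> shift [  0.1   1.1 -88.1] turn [-0.03  0.18 -0.12] F [-1.7  0.1  5.5] w 21.4 ff 59.3 q [-0.33  0.4   0.58  2.01 -0.3   0.81  2.34]
```

Call:
play_rows([
  [[0, 0, -40], [0, 0, 0], 15],
  [[0, 0, -90], [0, 0, 0], 15],
  [[0, 0, -120], [0, 0, 0], 15],
  [[0, 0, -120], [0, 0, 0], 15],
])

```text
time: 6.0
eef_pos: [524.0, -128.6, 235.7]
orientation: [[-0.941, -0.34, 0.011], [-0.34, 0.941, -0.0], [-0.011, -0.004, -1.0]]
ft_force: [0.5, 0.6, -1.0]
grip_width: 0.249
finger_force: 61.1
```

Run:
```python
from h import *
go([630,50,240],76.4)
```

```text
t 6.00 at [ 524.  -128.6  235.7] yaw 109.85 tilt [ 1.120e-02 -1.000e-04 -9.999e-01] -> shift [-160.4  132.    -3.2] turn [-0.04  0.65 33.45] F [ 0.5  0.6 -1. ] w 21.3 ff 61.1 q [-0.42  0.21  0.66  1.92 -0.15  1.05  2.22]
```

Call:
play_rows([
  [[-160, 132, -4], [0, 0, 8], 15],
  [[-160, 132, -4], [0, 0, 16], 15],
  [[-160, 132, -4], [0, 0, 24], 15],
  [[-160, 132, -4], [0, 0, 32], 15],
  [[-160, 132, -4], [0, 0, 33.5], 15],
  [[-160, 132, -4], [0, 0, 33.5], 15],
  [[-160, 132, -4], [0, 0, 33.5], 15],
])

```text
time: 6.7
eef_pos: [624.7, 49.5, 232.8]
orientation: [[-0.972, 0.236, -0.003], [0.236, 0.972, -0.002], [0.002, -0.003, -1.0]]
ft_force: [0.2, -1.0, -1.3]
grip_width: 0.249
finger_force: 61.0
```

Run:
```python
from h import *
np.set_printoptions(precision=1,suppress=True)
c=look('wrist',[('base_plate',0,30,46),('socket',38,0,0),('stud_center',190,0,0)]);save(c,'c')
r=regions_of('wrist','stud_center')
if r:
    P=cloud(c,r[0]['mask']);print('studz',np.percentile(P,[2,50,98],axis=0))
# socket floor depth: points below plate top within plate
P=cloud(c); Q=P[(P[:,2]>-5)&(P[:,2]<28)&(np.hypot(P[:,0]-651,P[:,1]-110)<20)]; print('hole',len(Q),np.percentile(Q,[2,50,98],axis=0) if len(Q) else '')
go([651,110,200],76.4)
```

```text
base_plate 0.94 [315.4 115.7] [585.7 124.7   0. ]
  rect 18526 z 37.6 [586.3 124.4 209.6  85.2 166.5]
socket 0.93 [323.2 187.9] [655.9 112.9  38. ]
stud_center 0.62 [253.8 239.7] [625.5  47.6 190. ]
studz [[611.6  39.7 141.5]
 [615.4  50.8 247.9]
 [634.   61.3 257.2]]
hole 452 [[644.8  98.1   2.2]
 [656.8 112.1   4.3]
 [663.6 122.3  27. ]]
t 7.00 at [625.6  49.4 234.4] yaw 76.24 tilt [-0.  0. -1.] -> shift [-10.2  64.9  34.5] turn [ 0.  -0.  -0.2] F [ 0.5 -0.7 -1.8] w 21.5 ff 61.0 q [-0.7  0.4  0.7  1.7 -0.3  1.1  1.4]
```

View pics/c.png

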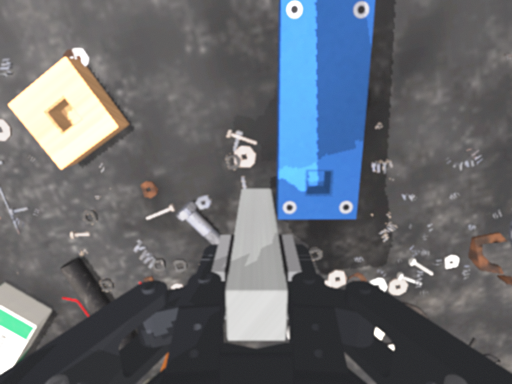

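Run:
```python
import cv2
i=cv2.imread('pics/c.png')[140:230,270:380]
cv2.imwrite('pics/c2.png',cv2.resize(i,None,fx=6,fy=6,interpolation=cv2.INTER_CUBIC))
from h import *
c=cam('wrist')
a=np.radians(166.5);x=np.array([np.cos(a),np.sin(a),0]);y=np.array([-x[1],x[0],0])
for S in ([649.3,109,38],[655,112.5,38]):
    print(proj(c,[np.array(S)+12.25*(u*x+v*y) for u,v in((-1,-1),(-1,1),(1,1),(1,-1))]).round(1).tolist())
```

```text
[[328.4, 192.2], [305.1, 192.3], [306.1, 169.5], [329.9, 169.4]]
[[332.6, 196.4], [309.4, 196.5], [310.5, 173.9], [334.2, 173.9]]
```

View pics/c2.png

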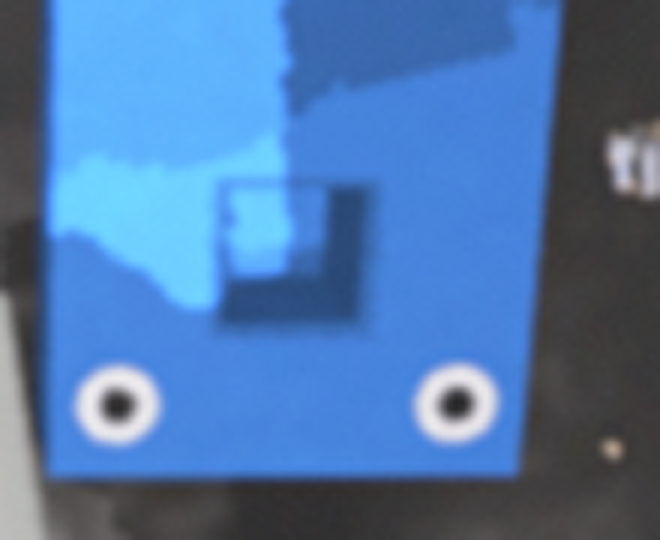

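Run:
```python
from h import *
c=cam('wrist');save(c,'d');s=state();R=np.array(s['orientation']);p=np.array(s['eef_pos'])
for z in (-24.1,105.9):
    print(z,proj(c,[p+R@[u*11,v*11,z] for u,v in((1,-1),(1,1),(-1,1),(-1,-1))]).round(1).tolist())
g=cv2.imread('pics/d.png')[170:350,215:300]
cv2.imwrite('pics/d2.png',cv2.resize(g,None,fx=3.3,fy=3.3,interpolation=cv2.INTER_CUBIC))
go([651.3,110.6,200],76.4)
```

```text
-24.1 [[226.2, 292.1], [289.6, 292.1], [287.6, 342.8], [228.1, 342.9]]
105.9 [[242.1, 187.1], [271.7, 187.1], [271.3, 214.7], [242.5, 214.8]]
t 7.10 at [625.9  50.3 234.5] yaw 76.31 tilt [ 2.e-04  3.e-04 -1.e+00] -> shift [-10.4  64.6  34.5] turn [ 0.02  0.01 -0.09] F [ 0.5  0.9 -1.4] w 21.1 ff 61.0 q [-0.66  0.42  0.65  1.7  -0.28  1.12  1.41]
```

View pics/d2.png

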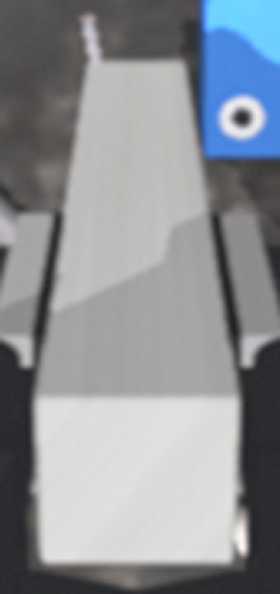

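Call:
play_rows([
  [[-5.5, 32, 10], [0, 0, 0], 15],
  [[-11, 65, 40], [0, 0, 0], 15],
  [[-11, 65, 74], [0, 0, 0], 15],
  [[-11, 65, 74], [0, 0, 0], 15],
  [[-11, 65, 74], [0, 0, 0], 15],
])

```text
time: 7.6
eef_pos: [651.5, 110.7, 159.8]
orientation: [[-0.972, 0.236, -0.002], [0.236, 0.972, -0.001], [0.001, -0.002, -1.0]]
ft_force: [-0.2, -1.4, -0.5]
grip_width: 0.25
finger_force: 60.8
```

Run:
```python
from h import *
go([651.9,111,110],76.4)
c=cam('wrist');save(c,'e')
g=c['img'][120:300,190:320][:,:,::-1]
cv2.imwrite('pics/e2.png',cv2.resize(g,None,fx=3.3,fy=3.3,interpolation=cv2.INTER_CUBIC))
```

```text
t 7.60 at [651.5 110.7 159.8] yaw 76.35 tilt [-0.0017 -0.0015 -1.    ] -> shift [-0.4  0.5 49.8] turn [-0.1  -0.07 -0.05] F [-0.2 -1.4 -0.5] w 21.3 ff 60.8 q [-0.67  0.56  0.59  1.67 -0.35  1.02  1.37]
```

View pics/e2.png

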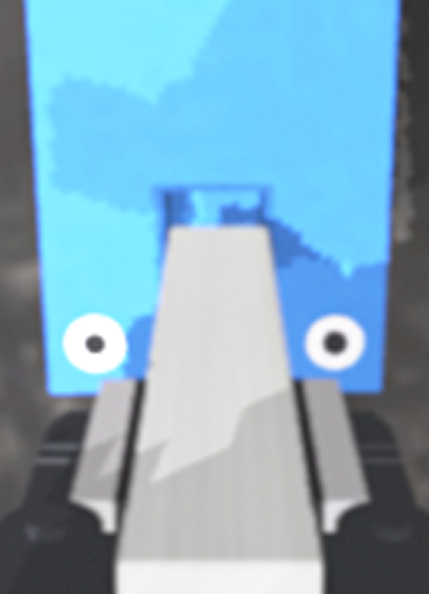

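Run:
```python
from h import *
c=cam('wrist');s=state();R=np.array(s['orientation']);p=np.array(s['eef_pos'])
print(proj(c,[p+R@[x,0,z] for x,z in ((14.25,p[2]-38),(15.25,p[2]-38),(11,105.9),(10,105.9),(9,105.9),(11,103.9),(-54.25+28.5,p[2]-38))]).round(1).tolist(),p)
```

```text
[[256.6, 178.0], [256.6, 176.8], [256.6, 188.6], [256.6, 189.9], [256.6, 191.2], [256.6, 189.4], [256.5, 224.6]] [653.51345075 109.96327296 162.52789214]
```

Call:
play_rows([
  [[1.2, -1.2, 0], [0, 0, 0], 15],
  [[1.2, -1.2, 10], [0, 0, 0], 15],
  [[1.2, -1.2, 16], [0, 0, 0], 15],
  [[1.2, -1.2, 22], [0, 0, 0], 15],
  [[1.2, -1.2, 28], [0, 0, 0], 15],
])

```text
time: 8.2
eef_pos: [650.3, 110.8, 131.4]
orientation: [[-0.972, 0.235, -0.001], [0.235, 0.972, -0.0], [0.001, -0.0, -1.0]]
ft_force: [-0.4, 0.2, -2.0]
grip_width: 0.25
finger_force: 61.0
```

Call:
play_rows([
  [[0, 0, 8], [0, 0, 0], 15],
  [[0, 0, 14], [0, 0, 0], 15],
  [[0, 0, 18], [0, 0, 0], 15],
  [[0, 0, 19.5], [0, 0, 0], 15],
  [[0, 0, 19.5], [0, 0, 0], 15],
])

```text
time: 8.7
eef_pos: [650.4, 110.8, 112.4]
orientation: [[-0.972, 0.235, -0.001], [0.235, 0.972, -0.0], [0.001, -0.0, -1.0]]
ft_force: [0.1, 0.3, -1.9]
grip_width: 0.245
finger_force: 61.1
```

Call:
play_rows([
  [[0, 0, 1], [0, 0, 0], 15],
  [[0, 0, 2], [0, 0, 0], 15],
  [[0, 0, 2.5], [0, 0, 0], 15],
])

```text
time: 9.0
eef_pos: [650.4, 110.8, 110.4]
orientation: [[-0.972, 0.235, -0.0], [0.235, 0.972, 0.0], [0.0, 0.0, -1.0]]
ft_force: [0.1, 0.7, -0.2]
grip_width: 0.251
finger_force: 61.0
```

Call:
play_rows([
  [[0, 0, 0.5], [0, 0, 0], 15],
  [[0, 0, 0.5], [0, 0, 0], 85],
  [[0, 0, 0.5], [0, 0, 0], 85],
  [[0, 0, 0.5], [0, 0, 0], 85],
  [[0, 0, 0.5], [0, 0, 0], 85],
  [[0, 0, -40], [0, 0, 0], 85],
  [[0, 0, -90], [0, 0, 0], 85],
  [[0, 0, -130], [0, 0, 0], 85],
])

```text
time: 9.8
eef_pos: [651.2, 110.6, 242.7]
orientation: [[-0.972, 0.236, 0.002], [0.236, 0.972, -0.0], [-0.002, 0.0, -1.0]]
ft_force: [0.5, -0.0, -0.0]
grip_width: 0.995
finger_force: 0.0
```

Run:
```python
from h import *
np.set_printoptions(precision=1,suppress=True)
c=look('wrist',[('stud_center',69,125,145),('base_plate',0,33,45)]);save(c,'f')
P=cloud(c,regions_of('wrist','stud_center')[0]['mask']);print('top',np.percentile(P[:,2],[90,95,98,99]))
Q=P[P[:,2]>126]; A=np.c_[Q[:,:2]-Q[:,:2].mean(0),np.ones(len(Q))];print('slope',np.linalg.lstsq(A,Q[:,2],rcond=None)[0].round(3))
go([500,-300,260],113)
```

```text
stud_center 0.7 [256.9 180.8] [654.1 110.6  69. ]
  rect 822 z 133.2 [650.5 110.1  22.2  20.8 166.3]
base_plate 0.63 [250.3 104.2] [585.1 120.    0. ]
  rect 15883 z 37.7 [591.1 122.9 199.   84.3 166.5]
top [134.1 134.4 134.6 134.8]
slope [  0.1  -0.  133.2]
t 10.10 at [649.5 111.  238.7] yaw 76.40 tilt [-0. -0. -1.] -> shift [  48.7 -434.6  -20.8] turn [ -0.   -0.2 -36.6] F [ 0.2 -1.1 -0.2] w 85.2 ff 0.0 q [-0.7  0.5  0.6  1.6 -0.3  1.2  1.3]
```

Call:
play_rows([
  [[59, -380, -10], [0, 0, -5], 85],
  [[59, -380, -10], [0, 0, -10], 85],
  [[59, -380, -10], [0, 0, -15], 85],
  [[59, -380, -10], [0, 0, -20], 85],
  [[59, -380, -10], [0, 0, -25], 85],
  [[59, -380, -10], [0, 0, -30], 85],
  [[59, -380, -10], [0, 0, -36], 85],
  [[59, -380, -10], [0, 0, -36], 85],
])

```text
time: 10.9
eef_pos: [500.2, -248.0, 248.6]
orientation: [[-0.926, -0.379, -0.004], [-0.379, 0.926, -0.0], [0.004, 0.001, -1.0]]
ft_force: [-0.4, -0.5, -0.5]
grip_width: 0.992
finger_force: 0.0
```

Run:
```python
from h import *
np.set_printoptions(precision=1,suppress=True)
c=look('wrist',[('square_heel',0,24,36),('square_grip',15,60,115)]);save(c,'g')
go([470,-370,200],113)
```

```text
rect 2380 z 29.4 [ 491.7 -356.1  129.6   22.5   23. ]
square_grip 0.78 [166.7  94.9] [ 464.2 -365.9   15. ]
  rect 836 z 94.0 [ 539.1 -336.3   26.3    8.8   22.9]
t 11.15 at [ 503.3 -243.5  248.7] yaw 112.40 tilt [-0.  0. -1.] -> shift [  78.9 -104.4   48.6] turn [ 0.1 -0.1 -0.6] F [ 0.2 -0.  -0.4] w 85.2 ff 0.0 q [-0.2  0.3  0.7  1.9 -0.2  1.1  2.5]
```

View pics/g.png

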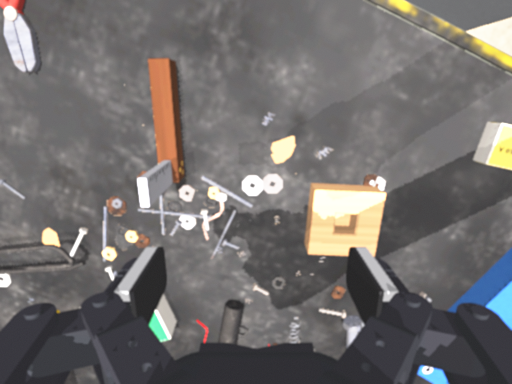

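Call:
play_rows([
  [[40, -52, 40], [0, 0, -0.6], 85],
  [[84, -100, 80], [0, 0, -0.6], 85],
  [[84.8, -99.7, 110], [0, 0, -0.6], 85],
  [[84.8, -99.7, 138], [0, 0, -0.6], 85],
  [[84.8, -99.7, 138], [0, 0, -0.6], 85],
  [[84.8, -99.7, 138], [0, 0, -0.6], 85],
])

```text
time: 11.75
eef_pos: [463.6, -366.9, 110.7]
orientation: [[-0.92, -0.392, -0.003], [-0.392, 0.92, 0.003], [0.001, 0.004, -1.0]]
ft_force: [0.9, 0.0, 0.7]
grip_width: 0.997
finger_force: 0.0
```

Run:
```python
from h import *
np.set_printoptions(precision=1,suppress=True)
go([463.8,-368,29],113)
c=look('wrist',[('square_heel',0,24,36)])
go([463.8,-368,29],113)
```

```text
t 11.75 at [ 463.6 -366.9  110.7] yaw 113.09 tilt [-0.  0. -1.] -> shift [ 0.1 -1.4 81.7] turn [ 0.2 -0.1  0.1] F [0.9 0.  0.7] w 85.1 ff 0.0 q [ 0.2  0.5  0.5  1.9 -0.3  0.9  2.8]
square_heel 0.65 [248.7 302.9] [ 552.1 -335.1    0. ]
  rect 4613 z 29.6 [ 491.5 -356.7  130.1   21.3   22.7]
t 11.90 at [ 466.7 -368.   114.5] yaw 113.22 tilt [ 0. -0. -1.] -> shift [ 2.9  1.4 85.5] turn [-0.2  0.2  0.2] F [ 0.7 -0.3 -0.3] w 85.0 ff 0.0 q [ 0.2  0.5  0.5  1.9 -0.3  0.9  2.8]
```

Call:
play_rows([
  [[1, 0, 40], [0, 0, 0], 85],
  [[1, 0, 70], [0, 0, 0], 85],
  [[1, 0, 80], [0, 0, 0], 85],
  [[1, 0, 80], [0, 0, 0], 85],
  [[1, 0, 80], [0, 0, 0], 85],
])

```text
time: 12.4
eef_pos: [464.3, -370.0, 34.2]
orientation: [[-0.92, -0.392, 0.003], [-0.392, 0.92, -0.002], [-0.002, -0.003, -1.0]]
ft_force: [-0.3, 0.0, 0.5]
grip_width: 0.999
finger_force: 0.0
```

Run:
```python
from h import *
np.set_printoptions(precision=1,suppress=True)
go([463.8,-368,29],112.9)
```

```text
t 12.40 at [ 464.3 -370.    34.2] yaw 113.06 tilt [ 0. -0. -1.] -> shift [-0.4  2.1  5.2] turn [-0.2  0.1  0.2] F [-0.3  0.   0.5] w 85.3 ff 0.0 q [ 0.3  0.6  0.4  1.9 -0.3  0.7  2.8]
```

Call:
play_rows([
  [[0, 1.5, 3.5], [0, 0, 0], 85],
  [[0, 1.5, 3.5], [0, 0, 0], 40],
  [[0, 1.5, 3.5], [0, 0, 0], 15],
  [[0, 1.5, 3.5], [0, 0, 0], 15],
  [[0, 1.5, 3.5], [0, 0, 0], 15],
  [[0, 1.5, 3.5], [0, 0, 0], 15],
  [[0, 1.5, 3.5], [0, 0, 0], 15],
], newtons=100)

```text
time: 13.1
eef_pos: [462.2, -368.8, 29.3]
orientation: [[-0.921, -0.39, 0.001], [-0.39, 0.921, -0.001], [-0.001, -0.001, -1.0]]
ft_force: [-0.4, -1.1, 3.7]
grip_width: 0.24
finger_force: 98.5
```

Run:
```python
from h import *
go([463.8,-368,29],112.9)
```

```text
t 13.10 at [ 462.2 -368.8   29.3] yaw 112.96 tilt [ 9.e-04 -9.e-04 -1.e+00] -> shift [-1.8  0.1  0.3] turn [-0.07  0.03  0.06] F [-0.4 -1.1  3.7] w 20.5 ff 98.5 q [ 0.29  0.6   0.39  1.89 -0.33  0.71  2.84]
```

Call:
play_rows([
  [[0, 0, -30], [0, 0, 0], 15],
  [[0, 0, -80], [0, 0, 0], 15],
  [[-8, 16, -120], [0, 0, 0], 15],
  [[-28, 54, -140], [0, 0, 4], 15],
  [[-50, 97, -150], [0, 0, 9], 15],
  [[-72, 140, -150], [0, 0, 14], 15],
  [[-94, 183, -150], [0, 0, 19], 15],
  [[-118, 230, -150], [0, 0, 24], 15],
])

```text
time: 13.9
eef_pos: [479.2, -111.2, 178.2]
orientation: [[-1.0, 0.022, -0.002], [0.022, 1.0, 0.0], [0.002, 0.0, -1.0]]
ft_force: [1.0, -0.1, -2.3]
grip_width: 0.237
finger_force: 98.2
```

Run:
```python
from h import *
go([510,144.5,180],76.4)
```

```text
t 13.90 at [ 479.2 -111.2  178.2] yaw 88.74 tilt [-1.6e-03  3.0e-04 -1.0e+00] -> shift [-25.2 256.3  -1.8] turn [ 0.   -0.09 12.34] F [ 1.  -0.1 -2.3] w 20.2 ff 98.2 q [-0.27  0.18  0.46  2.06 -0.1   0.92  1.79]
```

Call:
play_rows([
  [[-5, 42, 0], [0, 0, 2.5], 15],
  [[-10, 86, 0], [0, 0, 5], 15],
  [[-15, 130, 0], [0, 0, 7.5], 15],
  [[-20, 174, 0], [0, 0, 10], 15],
  [[-23, 218, 0], [0, 0, 12.3], 15],
  [[-25, 256, 0], [0, 0, 12.3], 15],
  [[-25, 256, 0], [0, 0, 12.3], 15],
  [[-25, 256, 0], [0, 0, 12.3], 15],
])

```text
time: 14.7
eef_pos: [508.8, 143.6, 177.8]
orientation: [[-0.974, 0.227, -0.002], [0.227, 0.974, -0.001], [0.002, -0.002, -1.0]]
ft_force: [0.4, -0.9, -2.1]
grip_width: 0.235
finger_force: 98.3
```

Run:
```python
from h import *
np.set_printoptions(precision=1,suppress=True)
go([525,140.8,90],76.4)
c=cam('side')
for k,lo,hi in(('square_heel',140,200),('stud_center',125,140)):
    rr=regions_of('side',k)
    if rr:
        P=cloud(c,rr[0]['mask']);print(k,len(P),np.percentile(P,[2,50,98],axis=0).ravel()); Q=P[(P[:,2]>lo)&(P[:,2]<hi)]; 
        if len(Q)>20: print(len(Q),rect(trim(Q)))
save(c,'h')
c=cam('wrist');save(c,'i')
i=np.vstack([cv2.imread('pics/h.png')[200:384],cv2.imread('pics/i.png')])
cv2.imwrite('pics/hi.png',i)
go([525,140.8,90],76.4)
```

```text
t 14.70 at [508.8 143.6 177.8] yaw 76.90 tilt [-0. -0. -1.] -> shift [-16.6   1.1  87.7] turn [-0.1 -0.1  0.5] F [ 0.4 -0.9 -2.1] w 20.1 ff 98.3 q [-0.6  0.2  0.3  2.  -0.1  0.9  1.1]
square_heel 1598 [480.8 121.9 151.6 575.1 134.2 179.1 603.4 160.3 258.8]
1158 [540.3 137.5 130.3  27.5 166.3]
stud_center 578 [638.5 -28.5  13.2 650.8 119.5  95.3 663.6 123.6 136.2]
137 [651.  110.2  23.8  22.4  75.5]
t 14.90 at [509.7 140.2 178.3] yaw 76.49 tilt [-0. -0. -1.] -> shift [-14.8   4.3  88.3] turn [-0.1 -0.1  0.1] F [ 0.1  0.2 -2. ] w 20.5 ff 98.3 q [-0.6  0.2  0.3  2.  -0.1  0.9  1.1]
```

View pics/hi.png

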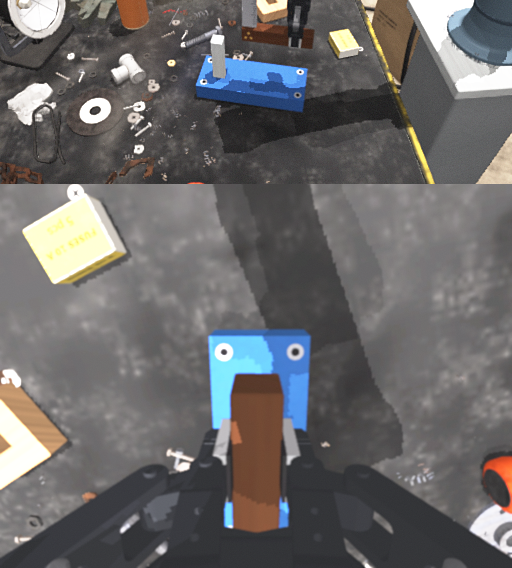

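Call:
play_rows([
  [[-10, 2.5, 40], [0, 0, 0], 15],
  [[-20, 2.5, 70], [0, 0, 0], 15],
  [[-20, 2.5, 90], [0, 0, 0], 15],
  [[-20, 2.5, 100], [0, 0, 0], 15],
  [[-20, 2.5, 100], [0, 0, 0], 15],
  [[-20, 2.5, 100], [0, 0, 0], 15],
])

```text
time: 15.5
eef_pos: [530.6, 139.9, 79.5]
orientation: [[-0.973, 0.231, 0.001], [0.231, 0.973, 0.0], [-0.001, 0.001, -1.0]]
ft_force: [0.7, -0.1, -1.4]
grip_width: 0.241
finger_force: 98.3
```

Run:
```python
from h import *
np.set_printoptions(precision=1,suppress=True)
go([545.9,135.7,67.3],76.4)
c=cam('side')
for k,lo,hi in(('square_heel',45,160),('stud_center',60,140)):
    rr=regions_of('side',k)
    if rr:
        P=cloud(c,rr[0]['mask']);Q=trim(P[(P[:,2]>lo)&(P[:,2]<hi)]);print(k,len(Q),np.percentile(Q,[2,50,98],axis=0).ravel(),rect(Q))
save(c,'j')
g=cv2.resize(c['img'][215:320,190:320][:,:,::-1],None,fx=5,fy=5,interpolation=cv2.INTER_CUBIC);cv2.imwrite('pics/j2.png',g)
```

```text
t 15.50 at [530.6 139.9  79.5] yaw 76.63 tilt [ 0.  0. -1.] -> shift [-15.8  -0.5  12.2] turn [0.  0.1 0.2] F [ 0.7 -0.1 -1.4] w 20.6 ff 98.3 q [-0.6  0.4  0.3  2.  -0.2  0.8  1.1]
square_heel 1288 [502.  119.   53.3 593.2 130.7  80.8 624.8 156.7 154.8] [562.2 134.2 130.7  28.6 166.1]
stud_center 447 [638.8 102.7  63.2 651.  119.5 108.2 663.4 123.7 136.2] [650.6 110.9  24.9  22.7  71.8]
```

View pics/j2.png

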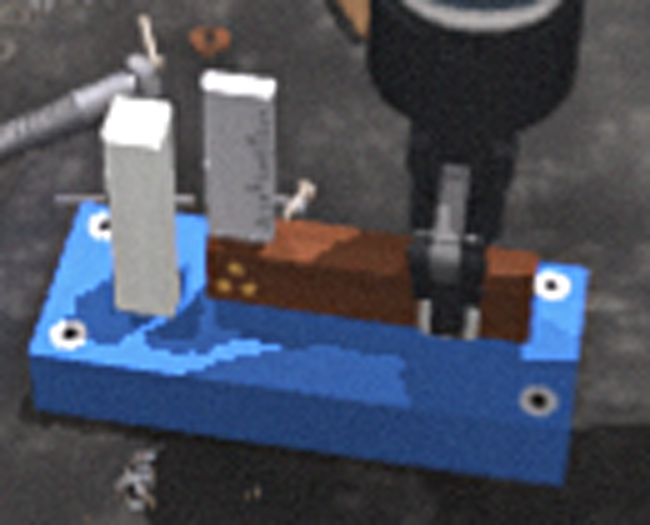

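Call:
play_rows([
  [[0, 0.5, 6], [0, 0, 0.2], 15],
  [[0, 0.5, 9], [0, 0, 0.2], 15],
  [[0, 0.5, 10], [0, 0, 0.2], 15],
  [[0, 0.5, 11], [0, 0, 0.2], 15],
  [[0, 0.5, 11], [0, 0, 0.2], 15],
])

```text
time: 16.15
eef_pos: [530.0, 140.8, 67.6]
orientation: [[-0.972, 0.234, -0.0], [0.234, 0.972, -0.0], [0.0, -0.0, -1.0]]
ft_force: [0.2, -0.0, -1.2]
grip_width: 0.238
finger_force: 98.4
```

Not touching yet; slide in first, to about 3 mm short.

Call:
play_rows([
  [[-5, 0, 0], [0, 0, 0], 15],
  [[-10, 0, 0], [0, 0, 0], 15],
  [[-12, 0, 0.5], [0, 0, 0], 15],
  [[-12, 0, 1], [0, 0, 0], 15],
  [[-12, 0, 1.5], [0, 0, 0], 15],
  [[-12, 0, 1.5], [0, 0, 0], 15],
])

```text
time: 16.75
eef_pos: [543.2, 137.5, 67.3]
orientation: [[-0.972, 0.234, 0.003], [0.234, 0.972, 0.0], [-0.003, 0.001, -1.0]]
ft_force: [1.1, -2.1, 4.2]
grip_width: 0.235
finger_force: 99.2
```

Call:
play_rows([
  [[-1, 0, 0], [0, 0, 0], 15],
  [[-2, 0, 0], [0, 0, 0], 15],
  [[-3, 0, 0], [0, 0, 0], 15],
  [[-4, 0, 0], [0, 0, 0], 15],
  [[-4, 0, 0], [0, 0, 0], 15],
])

```text
time: 17.25
eef_pos: [543.4, 137.5, 67.3]
orientation: [[-0.972, 0.234, -0.006], [0.234, 0.972, 0.001], [0.006, -0.001, -1.0]]
ft_force: [-6.0, -1.5, 13.8]
grip_width: 0.233
finger_force: 100.5
```

Run:
```python
from h import *
np.set_printoptions(precision=1,suppress=True)
go([545.9,135.7,67.3],76.4)
c=cam('side');a=np.radians(166.4);u=np.array([np.cos(a),np.sin(a)])
for k,lo,hi in(('square_heel',75,160),('stud_center',45,140)):
    rr=regions_of('side',k)
    if rr:
        P=cloud(c,rr[0]['mask']);Q=trim(P[(P[:,2]>lo)&(P[:,2]<hi)]);t=(Q[:,:2]-[650.5,110.4])@u
        print(k,len(Q),[(z,np.percentile(t[abs(Q[:,2]-z)<8],[3,97])) for z in (55,75,95,115,130) if (abs(Q[:,2]-z)<8).sum()>5], 'zmax',np.percentile(Q[:,2],98))
save(c,'k')
go([545.9,135.7,67.3],76.4)
```

```text
t 17.25 at [543.4 137.5  67.3] yaw 76.49 tilt [-0.  0. -1.] -> shift [-2.8 -1.2 -0. ] turn [-0.  -0.3  0.1] F [-6.  -1.5 13.8] w 19.9 ff 100.5 q [-0.6  0.5  0.3  1.9 -0.2  0.8  1.2]
square_heel 414 [(75, array([14.2, 39.6])), (95, array([14.6, 39.4])), (115, array([15.1, 39.5])), (130, array([13.7, 38.8]))] zmax 150.248465480935Traceback (most recent call last):
  File "<stdin>", line 9, in <module>
    return _quantile_unchecked(
        a, q, axis, out, overwrite_input, method, keepdims, weights)
    return _ureduce(a,
                    func=_quantile_ureduce_func,
    ...<5 lines>...
                    overwrite_input=overwrite_input,
                    method=method)
    r = func(a, **kwargs)
    result = _quantile(arr,
                       quantiles=q,
    ...<2 lines>...
                       out=out,
                       weights=wgt)
    slices_having_nans = np.isnan(arr[-1, ...])
                                  ~~~^^^^^^^^^
IndexError: index -1 is out of bounds for axis 0 with size 0
```

Call:
play_rows([
  [[0, 0, -1], [0, 0, 0], 15],
  [[0, 0, -1], [0, 0, 0], 15],
  [[-1, 0, -1], [0, 0, 0], 15],
  [[-2, 0, -1], [0, 0, 0], 15],
  [[-2, 0, -1], [0, 0, 0], 15],
])

```text
time: 17.9
eef_pos: [543.9, 137.6, 67.3]
orientation: [[-0.972, 0.233, -0.008], [0.233, 0.972, 0.001], [0.008, -0.001, -1.0]]
ft_force: [-10.0, 0.3, 11.5]
grip_width: 0.243
finger_force: 100.4
```

Call:
play_rows([
  [[0, 0, -1], [0, 0, 0], 15],
  [[0, 0, -2], [0, 0, 0], 15],
  [[0, 0, -2], [0, 0, 0], 15],
  [[0, 0, -2], [0, 0, 0], 15],
])

```text
time: 18.3
eef_pos: [546.5, 137.0, 68.4]
orientation: [[-0.972, 0.233, -0.002], [0.233, 0.972, -0.0], [0.002, -0.001, -1.0]]
ft_force: [-2.0, 1.3, -1.9]
grip_width: 0.239
finger_force: 98.3
```

```bash
cat > gap.py <<'E'
from h import *
np.set_printoptions(precision=1,suppress=True)
go([545.9,135.7,67.3],76.4)
c=cam('side');a=np.radians(166.4);u=np.array([np.cos(a),np.sin(a)])
for k,lo,hi in(('square_heel',75,160),('stud_center',45,140)):
    for rr in regions_of('side',k)[:1]:
        P=cloud(c,rr['mask']);Q=P[(P[:,2]>lo)&(P[:,2]<hi)];t=(Q[:,:2]-[650.5,110.4])@u
        print(k,len(Q),[(z,np.percentile(t[abs(Q[:,2]-z)<8],[3,97])) for z in (55,75,95,115,130) if (abs(Q[:,2]-z)<8).sum()>5],'zmax',np.percentile(P[:,2],98))
save(c,'k')
E
python3 gap.py
```

```text
t 18.30 at [546.5 137.   68.4] yaw 76.53 tilt [-0. -0. -1.] -> shift [ 0.3 -1.4  1.1] turn [-0.  -0.1  0.1] F [-2.   1.3 -1.9] w 20.4 ff 98.3 q [-0.6  0.5  0.3  1.9 -0.2  0.8  1.2]
square_heel 405 [(75, array([12.1, 36. ])), (95, array([10.9, 36. ])), (115, array([11.2, 35.8])), (130, array([12. , 35.9]))] zmax 148.88147908641696
stud_center 449 [(55, array([-9.8,  8.8])), (75, array([-10.7,   9.9])), (95, array([-11.1,   9.8])), (115, array([-10.8,   9.9])), (130, array([-11.7,   9.2]))] zmax 136.37785716346573
```

Call:
play_rows([
  [[-1, -0.5, 0], [0, 0, 0], 15],
  [[-2, -1, 0], [0, 0, 0], 15],
  [[-3, -1, 0], [0, 0, 0], 15],
  [[-4, -1, 0], [0, 0, 0], 15],
  [[-4, -1, 0], [0, 0, 0], 15],
])

```text
time: 18.95
eef_pos: [546.6, 136.7, 68.4]
orientation: [[-0.973, 0.231, -0.01], [0.231, 0.973, 0.001], [0.01, -0.001, -1.0]]
ft_force: [-10.4, 3.6, 3.8]
grip_width: 0.234
finger_force: 99.1
```

```bash
python3 gap.py
```

```text
t 18.95 at [546.6 136.7  68.4] yaw 76.63 tilt [-0.  0. -1.] -> shift [ 0.5 -1.2  1.1] turn [-0.1 -0.6  0.2] F [-10.4   3.6   3.8] w 20.0 ff 99.1 q [-0.6  0.5  0.3  1.9 -0.2  0.8  1.2]
square_heel 427 [(75, array([12.4, 36. ])), (95, array([ 11.5, 120.9])), (115, array([11.3, 35.9])), (130, array([ 9.9, 36. ]))] zmax 149.3647957235537
stud_center 470 [(55, array([-10.4,   8.8])), (75, array([-11.,  10.])), (95, array([-12. ,  10.4])), (115, array([-10.9,  11.3])), (130, array([-11.4,   9.9]))] zmax 136.46575849362617
```

Call:
play_rows([
  [[-0.5, 0, 0.7], [0, 0, 0], 15],
  [[-1, 0, 1.4], [0, 0, 0], 15],
  [[-1, 0, 1.4], [0, 0, 0], 15],
  [[-1, 0, 1.4], [0, 0, 0], 15],
])

```text
time: 19.5
eef_pos: [546.7, 136.8, 67.5]
orientation: [[-0.973, 0.231, -0.012], [0.231, 0.973, 0.002], [0.012, -0.001, -1.0]]
ft_force: [-14.5, 3.1, 9.3]
grip_width: 0.234
finger_force: 100.2
```

```bash
python3 gap.py; python3 -c "
from h import *
i=cv2.imread('pics/k.png')[215:320,190:320];cv2.imwrite('pics/k2.png',cv2.resize(i,None,fx=5,fy=5,interpolation=cv2.INTER_CUBIC))"
```

```text
t 19.50 at [546.7 136.8  67.5] yaw 76.63 tilt [-0.  0. -1.] -> shift [ 0.5 -1.2  0.2] turn [-0.1 -0.7  0.2] F [-14.5   3.1   9.3] w 20.0 ff 100.2 q [-0.5  0.5  0.3  1.9 -0.2  0.8  1.2]
square_heel 420 [(75, array([12.3, 35.9])), (95, array([10.8, 36. ])), (115, array([11.7, 36. ])), (130, array([ 9.9, 35.7]))] zmax 149.07986161744424
stud_center 458 [(55, array([-10.9,   8.8])), (75, array([-10.5,  10. ])), (95, array([-11.8,   9.8])), (115, array([-10.8,   9.4])), (130, array([-11.7,   9.4]))] zmax 136.41714416931316
```

View pics/k2.png

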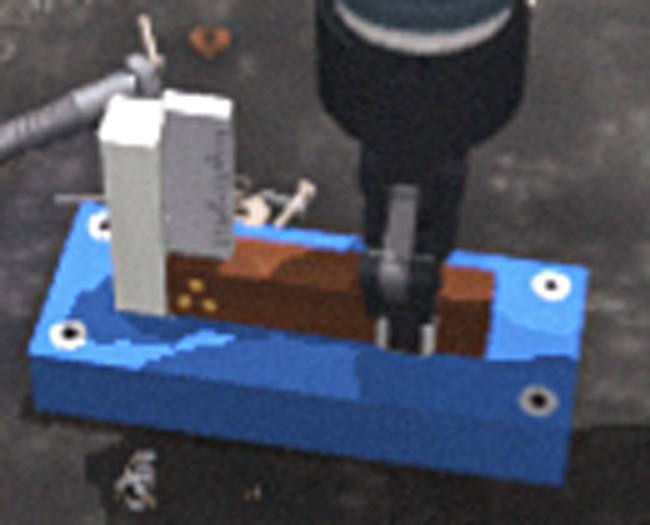

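Call:
play_rows([
  [[0, 0, 0.3], [0, 0, 0], 15],
  [[0, 0, 0.3], [0, 0, 0], 15],
  [[0, 0, 0.3], [0, 0, 0], 15],
  [[0, 0, 0.3], [0, 0, 0], 15],
  [[0, 0, 0.3], [0, 0, 0], 15],
])

```text
time: 20.15
eef_pos: [546.7, 136.8, 67.4]
orientation: [[-0.973, 0.231, -0.012], [0.231, 0.973, 0.002], [0.012, -0.001, -1.0]]
ft_force: [-15.5, 2.5, 11.0]
grip_width: 0.236
finger_force: 100.2
```

```bash
python3 -c "
from plant import *
s=state();print(s['ft_force'],s['moment'],abs(s['qd']).max());print(hand_in())"
```

```text
[-15.48367029   2.49283286  10.96350375] [0.65521312 2.40114058 0.00547098] 0.0019269439695291158
the job is handed in; nothing more can be done
None
```

I handed the job in at about 20 s. The stud stands home in the socket, and the gripped square presses the plate with about 11 N and the stud with at least roughly 4 N. The torch, carton and bolt were never approached; no verdict came back.

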